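Fill a cup with burnishing balls from the bench hopper

TASK

Stand the copper cup upright on the green pad under the hopper, then pull the shutter by its red tab until it is fully open so that all four porcelain balls drop into the cup, and push the shutter fully closed again. Leave the filled cup standing on the pad and let go of everything; do not disturb the amber jar.

Things in the scene. Friction and masses are not known exactly. Their poses are not given: they have to be found in the camera images.
- cup_center (a point): Open copper cup, 80 mm tall, outer diameter 92 mm at the foot and 104 mm at the rim, walls 4 mm, floor 5 mm, about 160 g. The point is on its axis half-way up (40 mm above its underside); z up through the mouth, the straight handle points along -x. It starts empty on the table to the left or right of the hopper, handle roughly towards the robot.
- cup_grip (a point): A point inside the cup's straight black handle, a good place to grip it: 112 mm from the cup's axis along the cup's -x, 45 mm above the cup's underside. The handle is a level bar, 16 mm wide (cup's y), 26 mm tall, running from 48 to 144 mm from the cup's axis.
- hopper_pad (a point): Centre of the green pad (104 mm across) on the hopper's foot plate, straight below the outlet, 8 mm above the table. z up; -x is the hopper's front, roughly towards the robot, where the red tab is. The hopper is fixed. Foot plate: x -60 to +110 mm, y +-75. Two grey posts behind, at x = 90 to 104 mm. Nothing stands at the front or sides under the shutter: the cup can come in from there.
- hopper_outlet (a point): Centre of the outlet's mouth, 54 x 54 mm, at the shutter's underside, 150 mm straight above the pad; axes as the pad's. Cup and handle pass below it.
- hopper_rim (a point): Middle of the funnel's front upper rim, 98 mm in front of the outlet axis, 289 mm above the pad (the highest part); the rim is 160 mm wide. From here the clear front wall leans down and back to 31 mm in front of the axis, 182 mm above the pad, so it overhangs the tab: a tool tilted some 40 degrees, its upper end leaning out to the hopper's front, has room at the tab and at the cup's handle.
- shutter_grip (a point): A good grip point inside the shutter's red tab, an upright block 26 mm long (hopper's x), 16 mm wide (hopper's y), 52 mm tall; the point is 28 mm above its lower end. Closed, it is 108 mm in front (-x) of the outlet axis and 170 mm above the pad. A flat tongue 16 mm wide joins the tab to the shutter. Axes as the hopper's.
- shutter (a joint): How far the shutter is drawn out, m: 0 closed, 0.06 fully open; pulling the tab along the hopper's -x opens it. It slides with about 1.5 N of friction and stays where it is left. It may start up to 10 mm ajar, which lets nothing through.
- ball0_center (a point): Centre of a white porcelain burnishing ball, 24 mm across, 18 g; one of four lying on the shutter in the outlet of the hopper. They drop freely when the shutter is open.
- ball1_center (a point): Centre of a white porcelain burnishing ball, 24 mm across, 18 g; one of four lying on the shutter in the outlet of the hopper. They drop freely when the shutter is open.
- ball2_center (a point): Centre of a white porcelain burnishing ball, 24 mm across, 18 g; one of four lying on the shutter in the outlet of the hopper. They drop freely when the shutter is open.
- ball3_center (a point): Centre of a white porcelain burnishing ball, 24 mm across, 18 g; one of four lying on the shutter in the outlet of the hopper. They drop freely when the shutter is open.
- jar_center (a point): Bystander: closed amber jar, 60 mm across, 100 mm tall, standing on the other side of the hopper from the cup; the point is on its axis half-way up.

How it is judged:
On the way, in this order (a step that is already met when the one before it is completed fails the run):
1. the cup stands upright on the pad under the outlet (horizontal distance between cup_center and hopper_pad below 0.025 m and angle between cup_center's own z axis and vertical below 0.12 rad and height (world z) of cup_center below 0.056 m and linear speed of cup below 0.02 m/s), for 0.2 s.
2. the shutter is drawn open (value of joint shutter above 0.05 m), for 0.2 s.
At the end, for the whole second after the job is handed in: All four balls are inside the cup; the cup stands upright (within 7 degrees) and still on the pad, its axis within 25 mm of the pad's centre; the shutter is closed to within 6 mm (all of step 1 and horizontal distance between each of ball0_center, ball1_center, ball2_center, ball3_center and cup_center below 0.045 m and z of ball0_center in the frame of cup_center between -0.04 and 0.03 m and z of ball1_center in the frame of cup_center between -0.04 and 0.03 m and z of ball2_center in the frame of cup_center between -0.04 and 0.03 m and z of ball3_center in the frame of cup_center between -0.04 and 0.03 m and value of joint shutter below 0.006 m); the robot touches nothing.
It fails at once if the jar is moved by more than 30 mm (distance of jar_center from where it was at the start of the episode above 0.03 m).
It also fails if it takes over 64 s, if anything falls off the work surface, if the arm or the gripper's body presses on something with over 40 N, if the wrist force passes 120 N, or if a joint passes its speed limit or range.

ROBOT

A 6-joint arm with a two-finger parallel gripper is mounted at the origin on the work surface. World frame = base frame: x ahead of the robot, y to its left, z up, the work surface at z = 0. Lengths are in m, angles in rad, forces in N, time in s.
With the tool pointing down it reaches from about 0.375 to 0.9 m from the base axis. Payload 3.1 kg.
Tool frame: the origin (TCP) lies midway between the tips of the shut fingers; the grasp point (between the pads) lies 19 mm behind it; z points along the fingers, x is the direction in which the jaws open and shut, and the axes are right-handed (so a half turn about z gives the same grasp; the last joint's range is limited). The gripper opens to 85 mm and grips with 20 to 120 N. Pads are 22 mm wide; open, the fingers measure 114 mm over their backs; the gripper's body (76 mm by 85 mm) begins 54 mm behind the grasp point. The pads swing forward as they close: fully open they stand 13 mm farther back than shut.
Start: joints at [-0.178, 0.527, 1.433, -0, 1.181, -0.178], TCP at [0.625, 0, 0.231] pointing down, gripper open.
Joint ranges: [-3.08, 3.08], [-0.75, 2.2], [0.22, 2.44], [-1.43, 4.57], [0, 2.65], [-2.85, 2.85]. Speed limits (rad/s): [2.79, 2.79, 3.14, 3.14, 3.14, 3.14].

INTERFACE

Orientations are given as a unit quaternion [w, x, y, z].
In Python, from station import get_obs, read_camera, close_job gives the robot as it stands.
- The arm moves only by the tool play_rows, never from a script. Its argument "deltas" is a list of rows, each a list of 7 numbers: the closure, from -1 (fully open) to 1 (shut), so that 0 is half open, then the shift along the world's x, y, z in units of 150 mm (1.0 is 150 mm), then the turn, a rotation vector about the world's x, y, z in units of 120 degrees (1.0 is 120 degrees). A call has 1 to 8 rows; each row shifts and turns the commanded pose from where the row before left it; what a row does not reach is not made up. A row lasts 1/10 s, in which the tool goes at most 50 mm and 8.59 degrees, less where a joint would pass 70% of its speed; a pose out of reach is approached as far as the arm can. A call with a number of a shift or a turn outside -1 to 1 is refused whole. A call with a gripper value outside its range is refused whole. The fingers move at their own pace and stop on an object; "force" is the grip in N (left out, the last holds). Time passes only in rows, so rows that do not move let the fingers close. It gives the time, the measured TCP pose, the force and the opening at its end, in the units of the state.
- get_obs(): the state, without advancing time (a new reading comes with each control period).
- read_camera(name): name is "scene" or "side" or "wrist"; returns a dict with "pixels" (480x640x3 uint8, red, green, blue), "vfov" (degrees; the focal length in pixels is half the picture's height over the tangent of half this angle, whatever the lens; pixels are square), "cx", "cy" (the principal point, pixels), "R" (3x3) and "t" (3): a world point X has camera coordinates R X + t. Camera axes: x right, y down, z forward; pixel columns grow to the right and rows downward; lengths in m; the calibration is good to about 2 mm. A picture is of the moment at which its call begins. There is no depth.
- close_job(): hands the job in, once; it reports no verdict.
The state is a dict: "clock": time; "qpos": joint angles; "qvel": joint speeds; "effort": joint torques, N m; "tool_pos": TCP position; "ee_rot": TCP orientation; "force": force on the tool from outside, world axes, zero at the start; "ft_torque": the same for the moment, N m; "gripper_width": finger opening in m.
Only numpy, scipy, OpenCV 4.12 (cv2) and the standard library are available. Lean on these libraries where they do the work, as an engineer would, in place of code of your own. Each camera call takes 0.05 s, during which the arm holds its last target. There are 200 camera calls.

## Working session

There is one attempt and no reset: what is moved stays moved. The work goes in short steps, Python scripts to look and compute and a tool call to move; the robot and the scene stay as the last step left them, time stands still between calls to the robot, and variables do not carry over. Pictures are saved under pics/ and viewed, about 8 in all and at most 12, crops included, and the job is handed in when it is done.

Besides the shell and the picture viewer there is one more tool, called after "Emit:" as a command line: name --pt "numbers of a row" for each row, then --argument value for the rest. play_rows: Moves the arm, as the interface text tells. Shifts and turns lie within -1 to 1; 1 stands for 150 mm of shift or 120 degrees of turn. Its arguments: {"type":"object","properties":{"deltas":{"type":"array"},"force":{"type":"number"}},"required":["deltas"]}

```bash
mkdir -p pics; python3 - <<'E'
from station import *
import cv2,pickle
o=get_obs();print(o)
for n in("scene","side"):
    c=read_camera(n);pickle.dump(c,open(n+'.pkl','wb'))
    cv2.imwrite(f'pics/{n}0.png',c['pixels'][:,:,::-1]);print(n,c['vfov'],c['cx'],c['cy'],c['R'],c['t'])
E
```

```text
{'clock': 0.0, 'qpos': array([-1.78506698e-01,  5.28477657e-01,  1.43384234e+00, -1.20184902e-05,
        1.18138680e+00, -1.78513389e-01]), 'qvel': array([-0.00137543,  0.00111331, -0.00157022, -0.00032292, -0.001292  ,
       -0.00138017]), 'effort': array([ 2.50220628e-04, -4.42344439e+01, -1.78024775e+01, -2.06930472e-04,
        8.36740597e-03,  2.24214921e-05]), 'tool_pos': array([6.24319145e-01, 1.44770145e-04, 2.30345615e-01]), 'ee_rot': array([-1.82229014e-04,  9.99999441e-01,  5.63271088e-06, -1.04126256e-03]), 'force': array([-0.21532191,  1.19539708, -0.27378232]), 'ft_torque': array([ 0.00574513,  0.0024494 , -0.01954112]), 'gripper_width': 0.08510856566691168}
scene 45.93585469312264 316.1747717340235 249.1700912909942 [[ 0.60216305  0.79835092 -0.00595491]
 [ 0.64439756 -0.49041877 -0.58672073]
 [-0.47132943  0.34946421 -0.80976745]] [-0.34426964 -0.27741897  1.50842668]
side 42.813645344768226 328.93207493109026 234.2760154847382 [[ 0.73884702 -0.67387262  0.0008785 ]
 [-0.47136901 -0.5177489  -0.71396592]
 [ 0.48157692  0.5270975  -0.7001799 ]] [-0.43444177  0.4218157   0.8702328 ]
```

View pics/scene0.png

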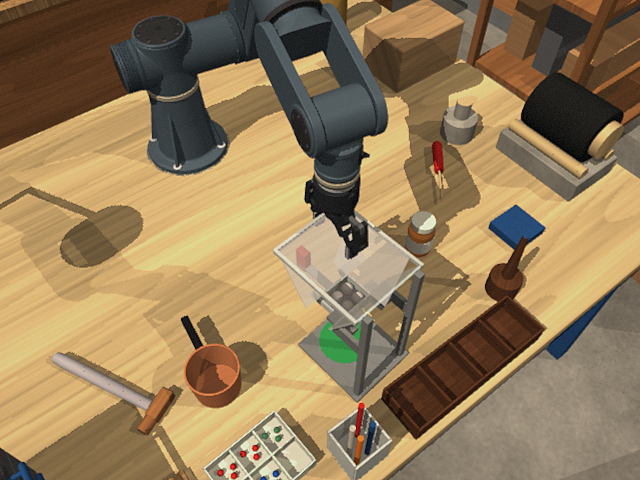

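View pics/side0.png

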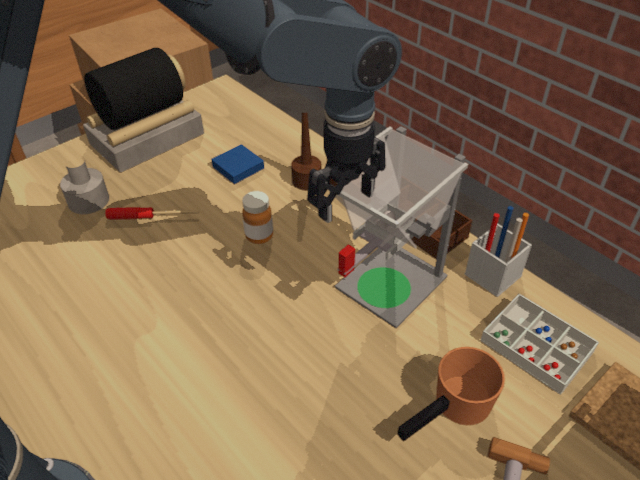

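The scene view shows the cup at about (213,375), with its handle towards (190,325). The hopper pad is at about (340,342) and the jar at about (421,232). In the side view the pad is at (384,287), the tab at (347,261) and the cup at (468,385), so I'll enlarge those areas.

```bash
cat > h.py <<'E'
import numpy as np,cv2,pickle
def P(c):
    f=240/np.tan(np.radians(c['vfov'])/2)
    return np.array([[f,0,c['cx']],[0,f,c['cy']],[0,0,1]])
def proj(c,X):
    X=np.atleast_2d(X); x=(X@np.array(c['R']).T+c['t'])@P(c).T
    return x[:,:2]/x[:,2:]
def onz(c,uv,z):
    R=np.array(c['R']);d=R.T@np.linalg.solve(P(c),[uv[0],uv[1],1]);o=-R.T@np.array(c['t'])
    return o+d*(z-o[2])/d[2]
def crop(c,x0,x1,y0,y1,s,name):
    im=cv2.resize(c['pixels'][y0:y1,x0:x1,::-1],None,fx=s,fy=s,interpolation=cv2.INTER_CUBIC)
    for x in range((x0//20+1)*20,x1,20): cv2.putText(im,str(x),(int((x-x0)*s),10),0,.35,(0,0,255));cv2.line(im,(int((x-x0)*s),12),(int((x-x0)*s),18),(0,0,255))
    for y in range((y0//20+1)*20,y1,20): cv2.putText(im,str(y),(0,int((y-y0)*s)+4),0,.35,(0,0,255));cv2.line(im,(24,int((y-y0)*s)),(30,int((y-y0)*s)),(0,0,255))
    cv2.imwrite('pics/'+name,im)
S=lambda n:pickle.load(open(n+'.pkl','rb'))
E
python3 - <<'E'
from h import *
crop(S('side'),320,520,230,450,2.7,'sc.png');crop(S('scene'),170,430,205,415,2.8,'cc.png')
for n in('side','scene'):
    c=S(n);im=c['pixels'].astype(int)
    m=((im[:,:,1]>im[:,:,0]+40)&(im[:,:,1]>im[:,:,2]+40)).astype(np.uint8)
    k,l,s,ce=cv2.connectedComponentsWithStats(m);i=1+s[1:,4].argmax();print(n,ce[i],s[i],onz(c,ce[i],.008))
E
```

```text
side [383.66489362 287.23817967] [ 358  267   53   41 1692] [ 0.70138776 -0.03289436  0.008     ]
scene [335.23149236 346.33019976] [319 322  39  41 851] [ 0.70492772 -0.0518712   0.008     ]
```

View pics/sc.png

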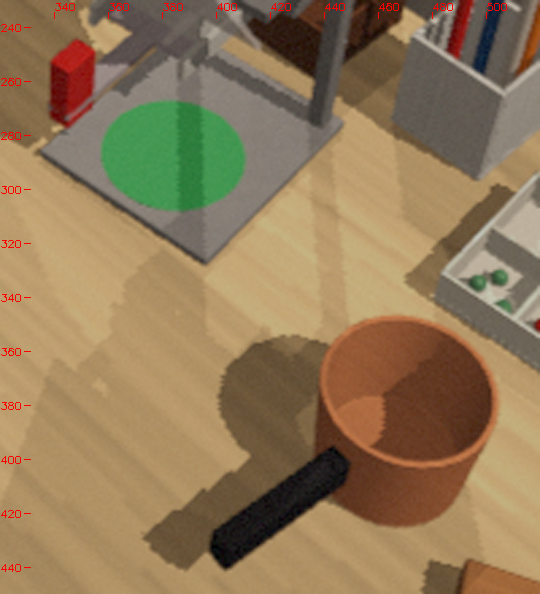

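View pics/cc.png

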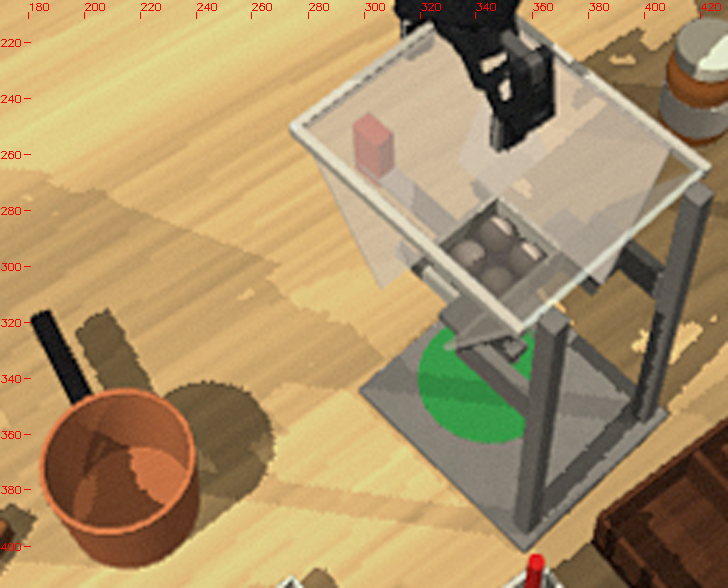

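```bash
cat > fit.py <<'E'
from h import *
from scipy.optimize import least_squares
a,b=S('side'),S('scene')
sa=lambda p:np.array(p)/2.7+[320,230]; sb=lambda p:np.array(p)/2.8+[170,205]
def T(p,L): 
    c,s=np.cos(p[2]),np.sin(p[2]);L=np.atleast_2d(L).astype(float)
    return np.c_[p[0]+c*L[:,0]-s*L[:,1],p[1]+s*L[:,0]+c*L[:,1],L[:,2]]
def ext(c,p,r=.052,z=.08):
    t=np.linspace(0,2*np.pi,400);u=proj(c,T(p,np.c_[r*np.cos(t),r*np.sin(t),0*t+z]))
    return np.array([u[:,0].min(),u[:,0].max(),u[:,1].min(),u[:,1].max()])
def rh(p):
    q=[p[0],p[1],p[2]]
    r=[proj(a,T(q,[[-.06,.075,.008],[-.06,-.075,.008],[0,0,.008]]))-np.vstack([sa([[40,153],[206,263]]),[383.7,287.2]]),
       proj(b,T(q,[[-.06,-.075,.008],[.11,-.075,.008],[.11,.075,.008]]))-sb([[360,391],[525,550],[668,412]]),
       proj(a,T(q,[-.108-p[3],0,.202]))-sa([73,58]), proj(b,T(q,[-.108-p[3],0,.176]))-sb([374,147])]
    return np.vstack(r).ravel()
def rc(p):
    e1=ext(a,p)-[320+320/2.7,320+497/2.7,230+316/2.7,230+466/2.7]
    e2=ext(b,p)-[170+41/2.8,170+195/2.8,205+389/2.8,205+532/2.8]
    h=[proj(a,T(p,[-.144,0,.045]))-sa([222,553]),proj(b,T(p,[-.144,0,.058]))-sb([40,314])]
    return np.r_[e1,e2,np.vstack(h).ravel()]
H=least_squares(rh,[.7,-.033,0,0]);C=least_squares(rc,[.65,-.25,0])
E
python3 - <<'E'
from fit import *
np.set_printoptions(precision=4,suppress=True)
print('hopper',H.x,H.fun.round(1));print('cup',C.x,C.fun.round(1))
print('grip',T(C.x,[-.112,0,.045]),'tab',T(H.x[:3],[-.108-H.x[3],0,.178]))
print('jar',onz(a,(258,240),.0),onz(b,(423,220),.1))
E
```

```text
hopper [ 0.7033 -0.0302  0.1249  0.0108] [-1.  -1.9  0.2 -2.2 -0.3 -1.2 -2.3 -0.5 -0.6  0.5 -0.6 -0.5 -0.3 -1.7
 -2.5  1.5]
cup [ 0.6292 -0.2871 -0.094 ] [-0.8  0.5 -2.7 -1.4 -2.4 -0.8 -0.2  1.3 -1.4 -1.2 -2.8 -0.3]
grip [[ 0.5177 -0.2766  0.045 ]] tab [[ 0.5855 -0.045   0.178 ]]
jar [0.6052 0.2404 0.    ] [0.618  0.2554 0.1   ]
```

```bash
python3 - <<'E'
from fit import *
np.set_printoptions(precision=1,suppress=True)
q=H.x[:3]
L=[[-.098,.08,.297],[-.098,-.08,.297],[-.098,0,.297],[.098,.08,.297],[.098,-.08,.297]]
print(proj(a,T(q,L)).tolist());print(proj(b,T(q,L)).tolist())
t=np.array([[.624,0,.23],[.567,0,.243],[.681,0,.243],[.624,0,.303]])
print(proj(a,t).tolist());print(proj(b,t).tolist())
print('hammer',[onz(b,u,.02) for u in [(155,410),(145,400),(55,357)]])
crop(a,290,490,110,310,3,'rim_side.png')
E
```

```text
[[317.14907227892274, 177.19923964349803], [399.4467895379678, 222.2860747736818], [356.6621094114785, 198.8464717906639], [390.75303673252836, 123.4694839432735], [469.7411062643941, 159.78408135953808]]
[[340.1763359868072, 200.65202514601322], [272.34841051699954, 252.21680460589508], [307.3994209962788, 225.5699978122157], [426.7287412546892, 266.2678753441244], [358.87293569213915, 327.8613460157332]]
[[345.1818109957817, 212.12690120802688], [319.30574105560527, 222.35840917000505], [369.97739499541876, 190.99534051448094], [346.0892293137793, 177.66004007526882]]
[[332.76033421301196, 243.5182785620971], [313.8485767771987, 219.5554775405311], [352.96178747234825, 259.94081309952094], [333.5181108894824, 218.14208030833063]]
hammer [array([ 0.6, -0.4,  0. ]), array([ 0.6, -0.4,  0. ]), array([ 0.4, -0.5,  0. ])]
```

View pics/rim_side.png

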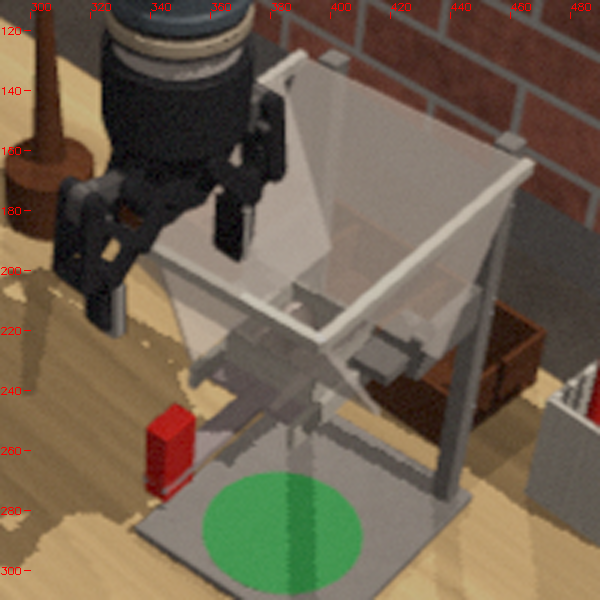

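```bash
cat >> h.py <<'E'
from scipy.spatial.transform import Rotation as Rn
def ori(psi,tilt,sg=1):
    s,c=np.sin(tilt),np.cos(tilt)
    z=np.array([np.cos(psi)*s,np.sin(psi)*s,-c]);x=sg*np.array([-np.sin(psi),np.cos(psi),0])
    return Rn.from_matrix(np.c_[x,np.cross(z,x),z]),z
def plan(o,grip,psi,tilt,back,sg=1):
    R,z=ori(psi,tilt,sg);w,x,y,k=o['ee_rot'];R0=Rn.from_quat([x,y,k,w])
    tgt=np.array(grip)+(.019-back)*z;d=tgt-o['tool_pos'];rv=(R*R0.inv()).as_rotvec()
    print('tgt',tgt.round(4),'d units',(d/.15).round(4),'rot units',(rv/np.radians(120)).round(4),'deg',np.degrees(np.linalg.norm(rv)).round(1),'tool z/150mm per 10mm',(z*.01/.15).round(4))
E
python3 - <<'E'
from h import *
from station import get_obs
o=get_obs()
for sg in(1,-1): plan(o,[.518,-.277,.045],-.094,np.radians(45),.10,sg)
E
```

```text
tgt [ 0.461  -0.2716  0.1023] d units [-1.0893 -1.8118 -0.8544] rot units [-0.3025 -0.2766  0.666 ] deg 93.8 tool z/150mm per 10mm [ 0.0469 -0.0044 -0.0471]
tgt [ 0.461  -0.2716  0.1023] d units [-1.0893 -1.8118 -0.8544] rot units [ 0.2818 -0.311  -0.75  ] deg 103.1 tool z/150mm per 10mm [ 0.0469 -0.0044 -0.0471]
```

Emit:
play_rows --pt "-1 0 0 0.25 0 0 0" --pt "-1 0 0 0.25 0 0 0" --pt "-1 0 0 0.25 0 0 0" --pt "-1 0 0 0.1 0 0 0"

```text
clock: 0.5
tool_pos: [0.6264, -0.0001, 0.3629]
ee_rot: [0.001, 1.0, 0.0, 0.003]
force: [0.0, -0.6, -0.5]
gripper_width: 0.0854
```

Emit:
play_rows --pt "-1 -0.091 -0.15 0 -0.0252 -0.02305 0.0555" --pt "-1 -0.091 -0.15 0 -0.0252 -0.02305 0.0555" --pt "-1 -0.091 -0.15 0 -0.0252 -0.02305 0.0555" --pt "-1 -0.091 -0.15 0 -0.0252 -0.02305 0.0555" --pt "-1 -0.091 -0.15 0 -0.0252 -0.02305 0.0555" --pt "-1 -0.091 -0.15 0 -0.0252 -0.02305 0.0555" --pt "-1 -0.091 -0.15 0 -0.0252 -0.02305 0.0555" --pt "-1 -0.091 -0.15 0 -0.0252 -0.02305 0.0555"

```text
clock: 1.3
tool_pos: [0.5206, -0.1698, 0.3578]
ee_rot: [0.189, 0.869, 0.423, 0.176]
force: [0.1, 0.7, -0.5]
gripper_width: 0.0849
```

Emit:
play_rows --pt "-1 -0.091 -0.15 -0.2 -0.0252 -0.02305 0.0555" --pt "-1 -0.091 -0.15 -0.2 -0.0252 -0.02305 0.0555" --pt "-1 -0.091 -0.15 -0.2 -0.0252 -0.02305 0.0555" --pt "-1 -0.091 -0.15 -0.2 -0.0252 -0.02305 0.0555" --pt "-1 0 0 -0.3 0 0 0" --pt "-1 0 0 -0.3 0 0 0" --pt "-1 0 0 0 0 0 0" --pt "-1 0 0 0 0 0 0"

```text
clock: 2.1
tool_pos: [0.5052, -0.2029, 0.217]
ee_rot: [0.208, 0.798, 0.523, 0.216]
force: [-0.0, 0.2, 0.9]
gripper_width: 0.0856
```

```bash
python3 - <<'E'
from h import *
from station import *
o=get_obs();print(o['qpos'].round(2),o['tool_pos'])
plan(o,[.518,-.277,.045],-.094,np.radians(45),.10,1)
c=read_camera('wrist');pickle.dump(c,open('wrist.pkl','wb'));cv2.imwrite('pics/w1.png',c['pixels'][:,:,::-1])
for X in([.518,-.277,.045],[.629,-.287,.08],[.486,-.2735,.045]): print(proj(c,X))
E
```

```text
[-0.77  0.33  2.09  1.05  0.37 -2.86] [ 0.50517617 -0.20285447  0.21698587]
tgt [ 0.461  -0.2716  0.1023] d units [-0.2947 -0.4585 -0.7647] rot units [-0.0799 -0.074   0.126 ] deg 20.0 tool z/150mm per 10mm [ 0.0469 -0.0044 -0.0471]
[[219.19983211 156.32161683]]
[[273.00913872 260.9006858 ]]
[[198.38900691 123.96577717]]
```

View pics/w1.png

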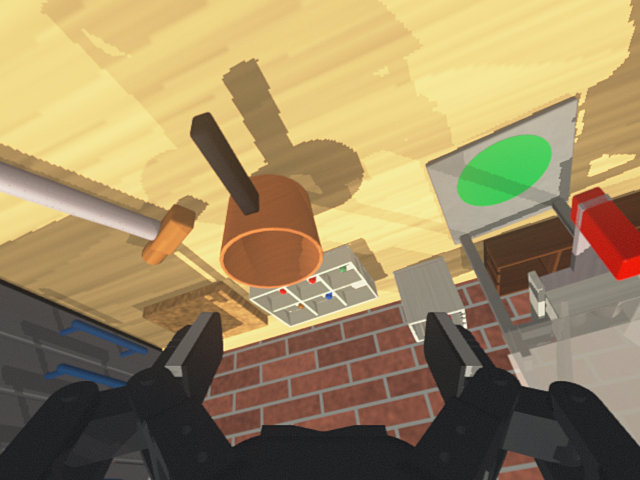

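Checking the wrist: joint 6 has reached its limit. I'll back out, and fit a kinematic model from the logged poses so I can pick a reachable grasp orientation.

```bash
cat > log.py <<'E'
from station import get_obs
import json
o=get_obs();f=open('log.jsonl','a');f.write(json.dumps([list(map(float,o[k])) for k in('qpos','tool_pos','ee_rot')])+'\n');print(o['qpos'].round(3))
E
echo '[[-0.1785067,0.52847766,1.43384234,-1.2e-5,1.1813868,-0.17851339],[0.624319145,0.000144770,0.230345615],[-0.000182229,0.999999441,5.6e-6,-0.00104126]]' > log.jsonl
python3 log.py
```

```text
[-0.765  0.328  2.091  1.047  0.369 -2.855]
```

Emit:
play_rows --pt "-1 0.02 0.05 0.2 0.0252 0.02305 -0.0555" --pt "-1 0.02 0.05 0.2 0.0252 0.02305 -0.0555" --pt "-1 0.02 0.05 0.2 0.0252 0.02305 -0.0555"

```text
clock: 2.45
tool_pos: [0.5142, -0.1873, 0.2557]
ee_rot: [0.175, 0.84, 0.47, 0.207]
force: [1.2, -0.1, -0.3]
gripper_width: 0.0856
```

```bash
python3 log.py
```

```text
[-0.695  0.251  1.999  0.587  0.47  -2.186]
```

Emit:
play_rows --pt "-1 -0.1 -0.1 0 0.0252 0.02305 -0.0555" --pt "-1 -0.1 -0.1 0 0.0252 0.02305 -0.0555" --pt "-1 0 0 0 0.0252 0.02305 -0.0555" --pt "-1 0 0 0 0.0252 0.02305 -0.0555"

```text
clock: 2.85
tool_pos: [0.4848, -0.217, 0.2562]
ee_rot: [0.087, 0.953, 0.26, 0.131]
force: [0.4, 0.7, -0.3]
gripper_width: 0.0853
```

```bash
python3 log.py; cat > kin.py <<'E'
from h import *
import json
from scipy.optimize import least_squares
D=[json.loads(l) for l in open('log.jsonl')]
def fk(q,p):
    x0,h,d,a,e,b,L=p
    R1=Rn.from_euler('z',q[0]);R2=R1*Rn.from_euler('y',q[1]);R3=R1*Rn.from_euler('y',q[1]+q[2])
    R4=R3*Rn.from_euler('z',q[3]);R5=R4*Rn.from_euler('y',q[4]);R6=R5*Rn.from_euler('z',q[5])
    t=np.array([0,0,h])+R1.apply([x0,d,0])+R2.apply([0,0,a])+R3.apply([e,0,b])+R6.apply([0,0,L])
    return t,R6
def res(p):
    return np.concatenate([fk(q,p)[0]-t for q,t,_ in D])*1000
E
python3 - <<'E'
from kin import *
for q,t,r in D:
    R=Rn.from_quat([r[1],r[2],r[3],r[0]]);d=fk(q,[0]*7)[1].inv()*R; print(np.array(q).round(3),d.as_rotvec().round(3))
for x0 in [0]:
    s=least_squares(lambda p:np.r_[res(p),(p-[0,.4,.11,.4,0,.4,.25])*.3],[0,.4,.11,.4,0,.4,.25]);print(s.x.round(4),res(s.x).round(1))
E
```

```text
[-0.698  0.263  1.864  0.175  0.727 -1.345]
[-0.179  0.528  1.434 -0.     1.181 -0.179] [ 0.     0.    -3.142]
[-0.765  0.328  2.091  1.047  0.369 -2.855] [-0.     0.     3.142]
[-0.695  0.251  1.999  0.587  0.47  -2.186] [-0.     0.     3.142]
[-0.698  0.263  1.864  0.175  0.727 -1.345] [-0.     0.     3.142]
[0.     0.2742 0.111  0.588  0.1141 0.3917 0.2967] [-0.  0.  0. -0.  0.  0.  0. -0. -0.  0. -0. -0.]
```

```bash
cat >> kin.py <<'E'
p0=np.array([0,.4,.11,.4,0,.4,.25]);PK=least_squares(lambda p:np.r_[res(p),(p-p0)*.3],p0).x
lo=np.array([-3.08,-.75,.22,-1.43,0,-2.85]);hi=np.array([3.08,2.2,2.44,4.57,2.65,2.85])
def ik(t,R,q0):
    def f(q):
        a,b=fk(q,PK);return np.r_[(a-t)*10,(R.inv()*b*Rn.from_euler('z',np.pi)).as_rotvec()]
    s=least_squares(f,np.clip(q0,lo+.01,hi-.01),bounds=(lo,hi));return s.x,np.abs(s.fun).max()
E
python3 - <<'E'
from kin import *
from fit import H,C,T
np.set_printoptions(precision=2,suppress=True)
hp=H.x[:3]
tg={'cup':([.518,-.277,.045],-.094),'lift':([.49,-.25,.09],-.0),'front':(T(hp,[-.162,0,.08])[0],hp[2]),'place':(T(hp,[-.112,0,.053])[0],hp[2]),
'tab':(T(hp,[-.119,0,.178])[0],hp[2]),'open':(T(hp,[-.168,0,.178])[0],hp[2])}
rng=np.random.default_rng(0)
for tilt in(25,35,45,):
  for sg in(1,-1):
    for n,(g,psi) in tg.items():
        R,z=ori(psi,np.radians(tilt),sg);sol=[]
        for b in(0,.1) if n in('cup','tab') else (0,):
          sol=[]
          for q4 in(-.8,0,.8,2.4,3.1,3.9):
            for q6 in(-1.8,0,1.8):
              q,e=ik(np.array(g)+(.019-b)*z,R,[-.5,.4,1.9,q4,.6,q6])
              if e<1e-3 and not any(np.abs(q-s).max()<.05 for s in sol): sol.append(q)
          print(tilt,sg,n,b,*sol)
E
```

```text
25 1 cup 0 [-0.82  0.76  1.94  1.24  0.3   2.82]
25 1 cup 0.1
25 1 lift 0
25 1 front 0 [-0.41  0.67  2.06  1.43  0.22  2.79]
25 1 place 0
25 1 tab 0 [-0.36  0.49  1.9   0.52  0.41 -2.5 ]
25 1 tab 0.1 [-0.41  0.28  1.9   0.39  0.61 -2.39]
25 1 open 0 [-0.42  0.44  2.02  0.64  0.37 -2.68]
25 -1 cup 0 [-0.82  0.76  1.94  1.24  0.3  -0.33]
25 -1 cup 0.1 [-0.88  0.55  2.    0.86  0.41  0.01]
25 -1 lift 0 [-0.84  0.65  2.01  1.09  0.36 -0.28]
25 -1 front 0 [-0.41  0.67  2.06  1.43  0.22 -0.35]
25 -1 place 0 [-0.36  0.74  1.95  1.28  0.21 -0.15]
25 -1 tab 0 [-0.36  0.49  1.9   0.52  0.41  0.64]
25 -1 tab 0.1 [-0.41  0.28  1.9   0.39  0.61  0.76]
25 -1 open 0 [-0.42  0.44  2.02  0.64  0.37  0.46]
35 1 cup 0 [-0.88  0.81  2.04  1.92  0.45  2.07]
35 1 cup 0.1 [-0.99  0.6   2.14  1.59  0.46  2.32]
35 1 lift 0 [-0.92  0.7   2.11  1.7   0.48  2.18]
35 1 front 0 [-0.47  0.72  2.17  2.25  0.43  1.91]
35 1 place 0 [-0.4   0.79  2.05  2.24  0.38  1.99]
35 1 tab 0
35 1 tab 0.1
35 1 open 0 [-0.48  0.47  2.13  1.51  0.33  2.69]
35 -1 cup 0 [-0.88  0.81  2.04  1.92  0.45 -1.07]
35 -1 cup 0.1 [-0.99  0.6 
[... 445 characters left out ...]
 [-1.    0.78  2.19  1.98  0.7   1.8 ]
45 1 front 0 [-0.53  0.82  2.27  2.45  0.75  1.62]
45 1 place 0 [-0.45  0.87  2.14  2.48  0.68  1.68]
45 1 tab 0 [-0.46  0.55  2.13  2.06  0.46  2.16]
45 1 tab 0.1 [-0.58  0.32  2.22  1.67  0.48  2.49]
45 1 open 0 [-0.54  0.53  2.24  2.12  0.54  2.02]
45 -1 cup 0 [-0.95  0.89  2.11  2.17  0.7  -1.41]
45 -1 cup 0.1 [-1.1   0.72  2.26  1.97  0.71 -1.35]
45 -1 lift 0 [-1.    0.78  2.19  1.98  0.7  -1.34]
45 -1 front 0 [-0.53  0.82  2.27  2.45  0.75 -1.52]
45 -1 place 0 [-0.45  0.87  2.14  2.48  0.68 -1.46]
45 -1 tab 0 [-0.46  0.55  2.13  2.06  0.46 -0.98]
45 -1 tab 0.1 [-0.58  0.32  2.22  1.67  0.48 -0.65]
45 -1 open 0 [-0.54  0.53  2.24  2.12  0.54 -1.12]
```

```bash
cat >> kin.py <<'E'
def path(o,grip,psi,tilt,back,sg=-1,N=16):
    plan(o,grip,psi,tilt,back,sg)
    R,z=ori(psi,tilt,sg);w,x,y,k=o['ee_rot'];R0=Rn.from_quat([x,y,k,w]);p1=np.array(grip)+(.019-back)*z
    rv=(R*R0.inv()).as_rotvec();q=np.array(o['qpos']);print(q.round(2));mx=0
    for i in range(1,N+1):
        qn,e=ik(o['tool_pos']+(p1-o['tool_pos'])*i/N,Rn.from_rotvec(rv*i/N)*R0,q);print(qn.round(2),round(e,4),'dmax',np.abs(qn-q).max().round(2));q=qn
E
python3 - <<'E'
from kin import *
from station import get_obs
path(get_obs(),[.518,-.277,.045],-.094,np.radians(45),.10,-1,20)
E
```

```text
tgt [ 0.461  -0.2716  0.1023] d units [-0.1587 -0.3642 -1.0258] rot units [ 0.5515 -0.2147 -0.8988] deg 129.1 tool z/150mm per 10mm [ 0.0469 -0.0044 -0.0471]
[-0.7   0.26  1.86  0.17  0.73 -1.35]
[-0.72  0.28  1.88  0.23  0.72 -1.31] 0.0 dmax 0.06
[-0.75  0.29  1.89  0.29  0.71 -1.28] 0.0 dmax 0.06
[-0.78  0.3   1.9   0.36  0.7  -1.25] 0.0 dmax 0.06
[-0.81  0.32  1.92  0.42  0.69 -1.22] 0.0 dmax 0.07
[-0.83  0.33  1.93  0.49  0.68 -1.2 ] 0.0 dmax 0.07
[-0.86  0.35  1.95  0.56  0.66 -1.18] 0.0 dmax 0.07
[-0.88  0.37  1.97  0.64  0.65 -1.17] 0.0 dmax 0.08
[-0.91  0.38  1.99  0.72  0.64 -1.16] 0.0 dmax 0.08
[-0.93  0.4   2.01  0.81  0.62 -1.16] 0.0 dmax 0.09
[-0.96  0.42  2.03  0.9   0.61 -1.17] 0.0 dmax 0.09
[-0.98  0.45  2.06  1.    0.61 -1.18] 0.0 dmax 0.1
[-1.    0.47  2.08  1.1   0.6  -1.19] 0.0 dmax 0.1
[-1.02  0.5   2.1   1.21  0.6  -1.21] 0.0 dmax 0.11
[-1.04  0.52  2.12  1.32  0.6  -1.24] 0.0 dmax 0.11
[-1.05  0.55  2.15  1.43  0.6  -1.26] 0.0 dmax 0.11
[-1.07  0.58  2.17  1.54  0.61 -1.29] 0.0 dmax 0.11
[-1.08  0.61  2.19  1.66  0.63 -1.31] 0.0 dmax 0.11
[-1.09  0.65  2.22  1.77  0.65 -1.33] 0.0 dmax 0.11
[-1.1   0.68  2.24  1.87  0.68 -1.35] 0.0 dmax 0.11
[-1.1   0.72  2.26  1.97  0.71 -1.35] 0.0 dmax 0.1
```

Emit:
play_rows --pt "-1 -0.01 -0.023 -0.064 0.0345 -0.0134 -0.0562" --pt "-1 -0.01 -0.023 -0.064 0.0345 -0.0134 -0.0562" --pt "-1 -0.01 -0.023 -0.064 0.0345 -0.0134 -0.0562" --pt "-1 -0.01 -0.023 -0.064 0.0345 -0.0134 -0.0562" --pt "-1 -0.01 -0.023 -0.064 0.0345 -0.0134 -0.0562" --pt "-1 -0.01 -0.023 -0.064 0.0345 -0.0134 -0.0562" --pt "-1 -0.01 -0.023 -0.064 0.0345 -0.0134 -0.0562" --pt "-1 -0.01 -0.023 -0.064 0.0345 -0.0134 -0.0562"

```text
clock: 3.65
tool_pos: [0.4738, -0.2451, 0.1785]
ee_rot: [-0.101, 0.93, -0.249, 0.249]
force: [0.2, 0.1, 0.9]
gripper_width: 0.0854
```

Emit:
play_rows --pt "-1 -0.01 -0.023 -0.064 0.0345 -0.0134 -0.0562" --pt "-1 -0.01 -0.023 -0.064 0.0345 -0.0134 -0.0562" --pt "-1 -0.01 -0.023 -0.064 0.0345 -0.0134 -0.0562" --pt "-1 -0.01 -0.023 -0.064 0.0345 -0.0134 -0.0562" --pt "-1 -0.01 -0.023 -0.064 0.0345 -0.0134 -0.0562" --pt "-1 -0.01 -0.023 -0.064 0.0345 -0.0134 -0.0562" --pt "-1 -0.01 -0.023 -0.064 0.0345 -0.0134 -0.0562" --pt "-1 -0.01 -0.023 -0.064 0.0345 -0.0134 -0.0562"

```text
clock: 4.45
tool_pos: [0.4621, -0.2734, 0.1013]
ee_rot: [0.258, -0.621, 0.682, -0.289]
force: [0.2, -0.0, 0.2]
gripper_width: 0.0856
```

Emit:
play_rows --pt "-1 0 0 0 0 0 0" --pt "-1 0 0 0 0 0 0"

```text
clock: 4.65
tool_pos: [0.4618, -0.2719, 0.1005]
ee_rot: [0.258, -0.623, 0.68, -0.287]
force: [0.2, -0.7, 0.0]
gripper_width: 0.0849
```

```bash
cat > w.py <<'E'
import sys
from h import *
from station import *
c=read_camera('wrist');pickle.dump(c,open('wrist.pkl','wb'));cv2.imwrite('pics/'+sys.argv[1],c['pixels'][:,:,::-1])
E
python3 w.py w2.png; python3 - <<'E'
from kin import *
from station import *
o=get_obs();print(o['qpos'].round(2),o['tool_pos'])
plan(o,[.518,-.277,.045],-.094,np.radians(45),.10,-1)
c=S('wrist')
for X in([.518,-.277,.045],[.629,-.287,.08],[.486,-.2735,.045]): print(proj(c,X))
R,z=ori(-.094,np.radians(45),-1);print(proj(c,o['tool_pos']-.019*z+np.outer([0,.1],z)))
E
```

```text
[-1.1   0.73  2.26  1.99  0.72 -1.38] [ 0.46185282 -0.27200427  0.10062447]
tgt [ 0.461  -0.2716  0.1023] d units [-0.0058  0.0025  0.011 ] rot units [ 0.0034  0.0035 -0.0015] deg 0.6 tool z/150mm per 10mm [ 0.0469 -0.0044 -0.0471]
[[323.27317567 255.95919683]]
[[323.33747694  97.57210917]]
[[322.37719065 301.89848202]]
[[324.55565261 337.6039018 ]
 [323.69784509 255.79756272]]
```

View pics/w2.png

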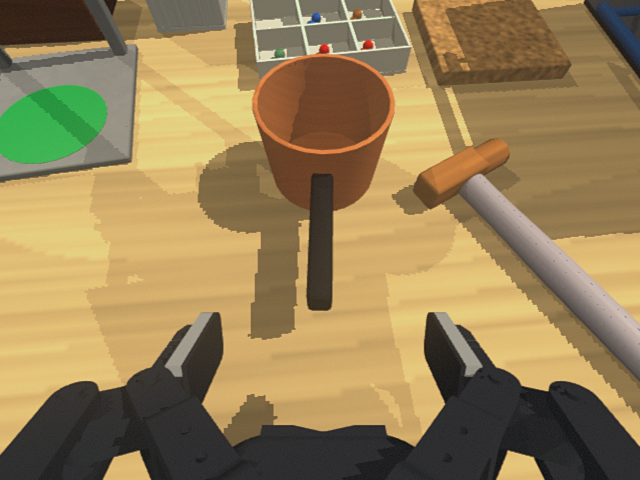

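The wrist picture shows the handle running from (322,178) to (320,305), centred between the jaws at about x=323. The rim centre is at (323,104). Both agree with the projections to within a few pixels, so I'll advance and grip.

Emit:
play_rows --pt "-1 0.066 -0.006 -0.0657 0 0 0" --pt "-1 0.066 -0.006 -0.0657 0 0 0" --pt "-1 0.066 -0.006 -0.0657 0 0 0" --pt "-1 0.066 -0.006 -0.0657 0 0 0" --pt "-1 0.066 -0.006 -0.0657 0 0 0" --pt "-1 0.066 -0.006 -0.0657 0 0 0" --pt "-1 0.066 -0.006 -0.0657 0 0 0" --pt "-1 0 0 0 0 0 0"

```text
clock: 5.5
tool_pos: [0.5314, -0.2772, 0.0287]
ee_rot: [0.259, -0.622, 0.682, -0.285]
force: [-0.6, 0.1, -0.4]
gripper_width: 0.0856
```

Emit:
play_rows --pt "1 0 0 0 0 0 0" --pt "1 0 0 0 0 0 0" --pt "1 0 0 0 0 0 0" --pt "1 0 0 0 0 0 0" --pt "1 0 0 0 0 0 0" --pt "1 0 0 0 0 0 0" --pt "1 0 0 0 0 0 0" --pt "1 0 0 0 0 0 0" --force 70

```text
clock: 6.3
tool_pos: [0.5301, -0.2775, 0.0303]
ee_rot: [0.259, -0.621, 0.683, -0.286]
force: [-3.0, -0.2, 3.3]
gripper_width: 0.0153
```

Gripped (15.3 mm). Once placed, the gripper would pass only about 1 cm from the tab. I'll regrip 13 mm further out on the handle at a 50° tilt, after checking that it is reachable.

```bash
python3 - <<'E'
from kin import *
from fit import H,C,T
from station import get_obs
np.set_printoptions(precision=4,suppress=True)
o=get_obs();print(o['tool_pos'],o['qpos'].round(2))
g=T([C.x[0],C.x[1],C.x[2]],[-.125,0,.045])[0];print('grip',g)
t=np.radians(50)
path(o,g,C.x[2],t,0,-1,3)
q=np.array(o['qpos'])
for L in([-.195,-.02,.075],[-.185,0,.065],[-.131,0,.065],[-.131,0,.053],[-.131-.06,0,.12]):
    g=T(H.x[:3],L)[0];R,z=ori(H.x[2],t,-1);q,e=ik(g+.019*z,R,q);print(L,(g+.019*z),q.round(2),round(e,4))
c=S('wrist')
E
```

```text
[ 0.5301 -0.2775  0.0303] [-0.95  0.9   2.12  2.18  0.71 -1.43]
grip [ 0.5048 -0.2754  0.045 ]
tgt [ 0.5193 -0.2768  0.0328] d units [-0.0721  0.0052  0.0169] rot units [-0.0031 -0.0388  0.0007] deg 4.7 tool z/150mm per 10mm [ 0.0508 -0.0048 -0.0429]
[-0.95  0.9   2.12  2.18  0.71 -1.43]
[-0.97  0.91  2.14  2.2   0.76 -1.47] 0.0 dmax 0.05
[-0.99  0.93  2.15  2.21  0.81 -1.51] 0.0 dmax 0.05
[-1.01  0.95  2.17  2.21  0.86 -1.55] 0.0 dmax 0.05
[-0.195, -0.02, 0.075] [ 0.5267 -0.0726  0.0628] [-0.68  0.94  2.37  2.42  0.99 -1.71] 0.0
[-0.185, 0, 0.065] [ 0.5342 -0.0515  0.0528] [-0.61  0.97  2.36  2.5   1.02 -1.72] 0.0
[-0.131, 0, 0.065] [ 0.5877 -0.0448  0.0528] [-0.5   0.91  2.23  2.51  0.87 -1.56] 0.0
[-0.131, 0, 0.053] [ 0.5877 -0.0448  0.0408] [-0.5   0.94  2.22  2.52  0.89 -1.59] 0.0
[-0.191, 0, 0.12] [ 0.5282 -0.0522  0.1078] [-0.62  0.79  2.38  2.41  0.9  -1.6 ] 0.0
```

Emit:
play_rows --pt "-0.3 0 0 0 0 0 0" --pt "-0.3 0 0 0 0 0 0" --pt "-0.3 0 0 0 0 0 0" --pt "-0.3 0 0 0 0 0 0"

```text
clock: 6.7
tool_pos: [0.5303, -0.2772, 0.0298]
ee_rot: [0.259, -0.621, 0.682, -0.285]
force: [0.4, 0.1, -0.2]
gripper_width: 0.0555
```

Emit:
play_rows --pt "-0.3 -0.036 0.003 0.008 -0.0015 -0.0194 0" --pt "-0.3 -0.036 0.003 0.008 -0.0015 -0.0194 0" --pt "-0.3 0 0 0 0 0 0" --pt "1 0 0 0 0 0 0" --pt "1 0 0 0 0 0 0" --pt "1 0 0 0 0 0 0" --pt "1 0 0 0 0 0 0" --pt "1 0 0 0 0 0 0" --force 80

```text
clock: 7.5
tool_pos: [0.5199, -0.2766, 0.0328]
ee_rot: [0.284, -0.61, 0.67, -0.313]
force: [1.6, -0.1, -0.4]
gripper_width: 0.0148
```

Emit:
play_rows --pt "1 0 0 0 0 0 0" --pt "1 0 0 0 0 0 0" --pt "1 0 0 0.04 0 0 0" --pt "1 0 0 0.08 0 0 0" --pt "1 0 0 0.05 0 0 0" --pt "1 0 0 0 0 0 0" --pt "1 0 0 0 0 0 0"

```text
clock: 8.2
tool_pos: [0.5192, -0.2765, 0.0579]
ee_rot: [0.284, -0.61, 0.671, -0.312]
force: [-1.0, -0.1, -0.7]
gripper_width: 0.0149
```

```bash
python3 - <<'E'
from kin import *
from fit import H,C,T
from station import get_obs,read_camera
np.set_printoptions(precision=4,suppress=True)
c=read_camera('side');crop(c,320,520,250,450,3,'lift.png')
o=get_obs();p=o['tool_pos'];print(p)
h=H.x[:3];dy=h[2]-C.x[2];off=p[:2]-C.x[:2];cs,sn=np.cos(dy),np.sin(dy)
off=np.array([cs*off[0]-sn*off[1],sn*off[0]+cs*off[1]])
way=[(T(h,[-.06,0,0])[0,:2]+off),(T(h,[-.003,0,0])[0,:2]+off)]
print('yaw units',dy/np.radians(120));print([w for w in way],[(w-p[:2])/.15 for w in way])
R0=Rn.from_quat(np.roll(o['ee_rot'],-1));q=o['qpos']
for i in range(1,11):
    q,e=ik(np.r_[p[:2]+(way[0]-p[:2])*i/10,p[2]],Rn.from_rotvec([0,0,dy*i/10])*R0,q);print(q.round(2),round(e,4))
E
```

```text
[ 0.5192 -0.2765  0.0576]
yaw units 0.1045171273906675
[array([ 0.534 , -0.0512]), array([ 0.5906, -0.0441])] [array([0.0988, 1.5017]), array([0.4758, 1.549 ])]
[-0.98  0.89  2.2   2.2   0.84 -1.52] 0.0
[-0.95  0.89  2.23  2.24  0.86 -1.55] 0.0
[-0.91  0.9   2.25  2.27  0.88 -1.59] 0.0
[-0.88  0.91  2.28  2.3   0.9  -1.61] 0.0
[-0.84  0.92  2.3   2.33  0.92 -1.64] 0.0
[-0.8   0.93  2.32  2.36  0.94 -1.66] 0.0
[-0.75  0.94  2.33  2.4   0.96 -1.68] 0.0
[-0.71  0.94  2.34  2.43  0.98 -1.69] 0.0
[-0.66  0.95  2.36  2.46  0.99 -1.7 ] 0.0
[-0.61  0.95  2.36  2.49  1.01 -1.71] 0.0
```

View pics/lift.png

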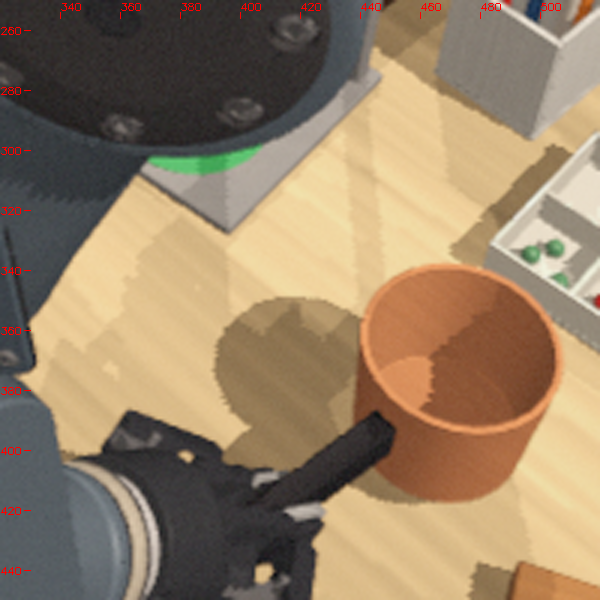

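The side view shows the cup lifted level by about 25 mm and held by its handle. Next I'll carry it to the front of the hopper.

Emit:
play_rows --pt "1 0.0099 0.15 0 0 0 0.0105" --pt "1 0.0099 0.15 0 0 0 0.0105" --pt "1 0.0099 0.15 0 0 0 0.0105" --pt "1 0.0099 0.15 0 0 0 0.0105" --pt "1 0.0099 0.15 0 0 0 0.0105" --pt "1 0.0099 0.15 0 0 0 0.0105" --pt "1 0.0099 0.15 0 0 0 0.0105" --pt "1 0.0099 0.15 0 0 0 0.0105"

```text
clock: 9.05
tool_pos: [0.5312, -0.0959, 0.0572]
ee_rot: [-0.311, 0.667, -0.615, 0.286]
force: [0.9, -0.1, -1.8]
gripper_width: 0.0151
```

Emit:
play_rows --pt "1 0.0099 0.15 0 0 0 0.0105" --pt "1 0.0099 0.15 0 0 0 0.01" --pt "1 0 0 0 0 0 0" --pt "1 0 0 -0.04 0 0 0" --pt "1 0 0 -0.03 0 0 0" --pt "1 0 0 0 0 0 0" --pt "1 0 0 0 0 0 0"

```text
clock: 9.75
tool_pos: [0.5343, -0.0525, 0.0469]
ee_rot: [-0.317, 0.679, -0.601, 0.28]
force: [0.8, -0.6, -1.1]
gripper_width: 0.015
```

```bash
python3 - <<'E'
from h import *
from station import *
c=read_camera('scene');pickle.dump(c,open('scene2.pkl','wb'));crop(c,230,430,210,410,3,'front_scene.png')
print(get_obs()['tool_pos'])
E
```

```text
[ 0.53425968 -0.05227665  0.0471359 ]
```

View pics/front_scene.png

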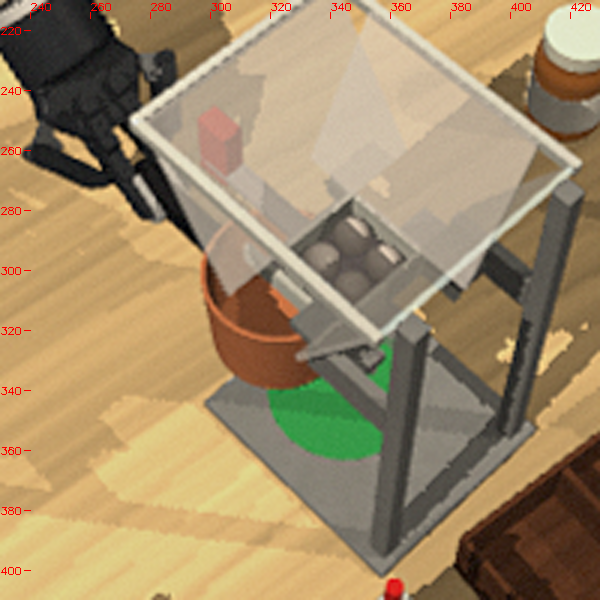

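The scene view shows the cup in front of and partly over the pad, with its rim below the shutter. The gripper is clear of the tab at (303,255), so I'll slide the cup in and lower it.

Emit:
play_rows --pt "1 0.075 0.011 0 0 0 0" --pt "1 0.075 0.011 0 0 0 0" --pt "1 0.075 0.011 0 0 0 0" --pt "1 0.075 0.011 0 0 0 0" --pt "1 0.075 0.011 0 0 0 0" --pt "1 0 0 0 0 0 0" --pt "1 0 0 -0.02 0 0 0" --pt "1 0 0 -0.02 0 0 0"

```text
clock: 10.6
tool_pos: [0.5897, -0.0433, 0.0411]
ee_rot: [-0.316, 0.679, -0.6, 0.279]
force: [-1.2, 0.2, 0.4]
gripper_width: 0.0149
```

Emit:
play_rows --pt "1 0 0 0 0 0 0" --pt "1 0 0 0 0 0 0"

```text
clock: 10.8
tool_pos: [0.5899, -0.0433, 0.0411]
ee_rot: [-0.317, 0.679, -0.6, 0.279]
force: [-1.4, 0.8, 0.1]
gripper_width: 0.0151
```

```bash
python3 - <<'E'
from h import *
from station import *
c=read_camera('side');pickle.dump(c,open('side3.pkl','wb'));crop(c,300,480,200,380,3.3,'placed.png')
o=get_obs();print(o['tool_pos'],o['force'],o['ft_torque'])
E
```

```text
[ 0.5900686  -0.04328782  0.04110632] [-0.80573598 -0.44473317 -0.19012324] [-0.00288756  0.57095292 -0.02317815]
```

View pics/placed.png

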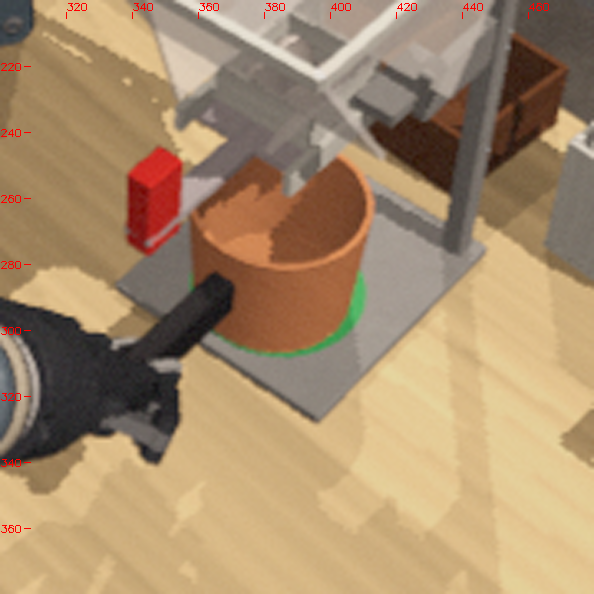

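The side view shows the cup upright on the pad, with an even green rim around its foot (383,305) and the gripper clear of the tab. I'll set it down and release.

Emit:
play_rows --pt "1 0 0 -0.01 0 0 0" --pt "1 0 0 0 0 0 0" --pt "0.2 0 0 0 0 0 0" --pt "-0.4 0 0 0 0 0 0" --pt "-1 0 0 0 0 0 0" --pt "-1 0 0 0 0 0 0" --pt "-1 0 0 0 0 0 0"

```text
clock: 11.55
tool_pos: [0.5906, -0.0432, 0.0398]
ee_rot: [-0.317, 0.679, -0.6, 0.279]
force: [0.6, 0.1, -0.2]
gripper_width: 0.0846
```

Emit:
play_rows --pt "-1 -0.05 -0.006 0.043 0 0 0" --pt "-1 -0.08 -0.01 0.069 0 0 0" --pt "-1 -0.08 -0.01 0.069 0 0 0" --pt "-1 -0.08 -0.01 0.069 0 0 0" --pt "-1 -0.08 -0.01 0.069 0 0 0" --pt "-1 -0.08 -0.01 0.069 0 0 0" --pt "-1 0 0 0 0 0 0"

```text
clock: 12.25
tool_pos: [0.5213, -0.0514, 0.0991]
ee_rot: [-0.316, 0.679, -0.601, 0.279]
force: [0.5, -0.3, -0.1]
gripper_width: 0.0852
```

```bash
python3 - <<'E'
from kin import *
from fit import H,T
from station import get_obs,read_camera
g=T(H.x[:3],[-.119,0,.178])[0];print(g,H.x[2])
path(get_obs(),g,H.x[2],np.radians(45),.09,-1,6)
c=read_camera('scene');pickle.dump(c,open('scene3.pkl','wb'))
c=read_camera('side');pickle.dump(c,open('side4.pkl','wb'))
im=c['pixels'].astype(int);m=((im[:,:,0]>150)&(im[:,:,1]<50)&(im[:,:,2]<50))[230:290,325:365];ys,xs=np.nonzero(m);print('red',xs.mean()+325,ys.mean()+230,xs.min()+325,xs.max()+325,ys.min()+230,ys.max()+230)
L=np.array([[x,y,z] for x in(-.013,.013) for y in(-.008,.008) for z in(.15,.202)])
for s in(0,.005,.0108):
    u=proj(c,T(H.x[:3],L+[-.108-s,0,0]));print(s,u.min(0).round(1),u.max(0).round(1))
E
```

```text
[ 0.58521208 -0.04507006  0.178     ] 0.12487513126112317
tgt [ 0.5354 -0.0513  0.2282] d units [9.40e-02 8.00e-04 8.61e-01] rot units [-0.0058  0.0405  0.0011] deg 4.9 tool z/150mm per 10mm [ 0.0468  0.0059 -0.0471]
[-0.63  0.83  2.4   2.43  0.94 -1.65]
[-0.62  0.74  2.38  2.38  0.84 -1.55] 0.0 dmax 0.1
[-0.61  0.65  2.35  2.31  0.74 -1.43] 0.0 dmax 0.12
[-0.6   0.56  2.33  2.21  0.65 -1.29] 0.0 dmax 0.14
[-0.59  0.48  2.29  2.08  0.58 -1.12] 0.0 dmax 0.17
[-0.58  0.41  2.26  1.91  0.52 -0.92] 0.0 dmax 0.2
[-0.57  0.34  2.22  1.72  0.47 -0.69] 0.0 dmax 0.23
red 347.97333333333336 257.43111111111114 339 354 245 276
0 [341.5 239.6] [359.8 274.5]
0.005 [339.6 241.2] [357.8 276.2]
0.0108 [337.4 243.1] [355.6 278.2]
```

Emit:
play_rows --pt "-1 0.0118 0 0.1077 -0.0007 0.0051 0" --pt "-1 0.0118 0 0.1077 -0.0007 0.0051 0" --pt "-1 0.0118 0 0.1077 -0.0007 0.0051 0" --pt "-1 0.0118 0 0.1077 -0.0007 0.0051 0" --pt "-1 0.0118 0 0.1077 -0.0007 0.0051 0" --pt "-1 0.0118 0 0.1077 -0.0007 0.0051 0" --pt "-1 0.0118 0 0.1077 -0.0007 0.0051 0" --pt "-1 0.0118 0 0.1077 -0.0007 0.0051 0"

```text
clock: 13.15
tool_pos: [0.5376, -0.0513, 0.228]
ee_rot: [-0.287, 0.693, -0.611, 0.254]
force: [-0.2, 1.4, -0.4]
gripper_width: 0.0855
```

Emit:
play_rows --pt "-1 0 0 0 0 0 0" --pt "-1 0 0 0 0 0 0"

```text
clock: 13.35
tool_pos: [0.5374, -0.0513, 0.2274]
ee_rot: [-0.287, 0.693, -0.611, 0.254]
force: [-0.1, -0.7, -0.4]
gripper_width: 0.0853
```

```bash
python3 w.py w3.png; python3 - <<'E'
from kin import *
from fit import H,T
from station import get_obs
o=get_obs();g=T(H.x[:3],[-.118,0,.178])[0];R,z=ori(H.x[2],np.radians(45),-1)
c=S('wrist')
path(o,g,H.x[2],np.radians(45),.0,-1,8)
L=np.array([[x,y,z] for x in(-.013,) for y in(-.008,.008) for z in(.15,.202)])
print('tab front corners',proj(c,T(H.x[:3],L+[-.118,0,0])).round(0).tolist())
print('axis',proj(c,o['tool_pos']+np.outer([-.019,.05,.08],z)).round(0).tolist())
E
```

```text
tgt [ 0.5995 -0.0433  0.1646] d units [ 0.4169  0.0533 -0.414 ] rot units [0.0001 0.     0.0001] deg 0.0 tool z/150mm per 10mm [ 0.0468  0.0059 -0.0471]
[-0.57  0.35  2.22  1.73  0.47 -0.7 ]
[-0.55  0.38  2.21  1.78  0.47 -0.75] 0.0 dmax 0.05
[-0.54  0.4   2.2   1.83  0.46 -0.79] 0.0 dmax 0.05
[-0.52  0.43  2.19  1.87  0.46 -0.82] 0.0 dmax 0.05
[-0.51  0.45  2.18  1.92  0.46 -0.86] 0.0 dmax 0.04
[-0.49  0.48  2.16  1.96  0.46 -0.89] 0.0 dmax 0.04
[-0.48  0.5   2.15  1.99  0.46 -0.92] 0.0 dmax 0.04
[-0.47  0.53  2.14  2.03  0.46 -0.95] 0.0 dmax 0.04
[-0.46  0.55  2.12  2.06  0.46 -0.98] 0.0 dmax 0.03
tab front corners [[335.0, 295.0], [338.0, 265.0], [312.0, 295.0], [310.0, 265.0]]
axis [[324.0, 340.0], [324.0, 274.0], [324.0, 257.0]]
```

View pics/w3.png

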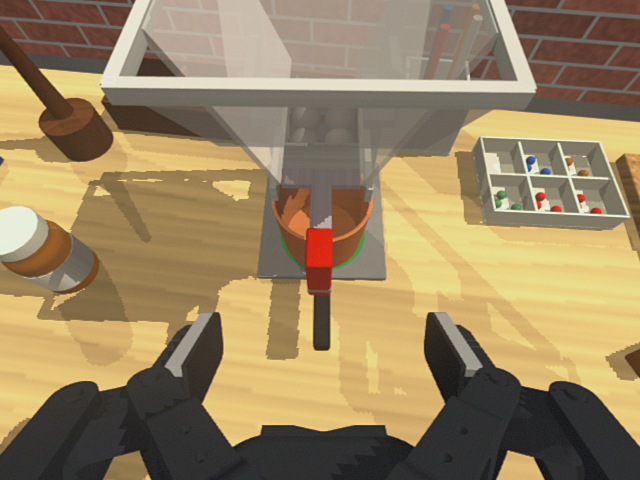

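The wrist view shows the tab's front face at x 306–331, y 265–293. That puts it about 3 mm left of the jaw centre, and the cup is centred below. I'll advance with that correction and grip.

Emit:
play_rows --pt "-1 0.052 0.0088 -0.0518 0 0 0" --pt "-1 0.052 0.0088 -0.0518 0 0 0" --pt "-1 0.052 0.0088 -0.0518 0 0 0" --pt "-1 0.052 0.0088 -0.0518 0 0 0" --pt "-1 0.052 0.0088 -0.0518 0 0 0" --pt "-1 0.052 0.0088 -0.0518 0 0 0" --pt "-1 0.052 0.0088 -0.0518 0 0 0" --pt "-1 0.052 0.0088 -0.0518 0 0 0"

```text
clock: 14.2
tool_pos: [0.599, -0.0408, 0.1627]
ee_rot: [-0.286, 0.693, -0.612, 0.252]
force: [0.2, -0.2, 0.4]
gripper_width: 0.0855
```

Emit:
play_rows --pt "-1 0 0 0 0 0 0" --pt "1 0 0 0 0 0 0" --pt "1 0 0 0 0 0 0" --pt "1 0 0 0 0 0 0" --pt "1 0 0 0 0 0 0" --pt "1 0 0 0 0 0 0" --pt "1 0 0 0 0 0 0" --pt "1 0 0 0 0 0 0" --force 40

```text
clock: 15.0
tool_pos: [0.5995, -0.0409, 0.1656]
ee_rot: [-0.287, 0.692, -0.611, 0.254]
force: [-1.2, 2.5, 3.6]
gripper_width: 0.0156
```

Emit:
play_rows --pt "1 -0.053 -0.0066 0 0 0 0" --pt "1 -0.053 -0.0066 0 0 0 0" --pt "1 -0.053 -0.0066 0 0 0 0" --pt "1 -0.053 -0.0066 0 0 0 0" --pt "1 -0.053 -0.0066 0 0 0 0" --pt "1 -0.053 -0.0066 0 0 0 0" --pt "1 0 0 0 0 0 0"

```text
clock: 15.7
tool_pos: [0.5503, -0.0464, 0.1655]
ee_rot: [-0.287, 0.692, -0.611, 0.253]
force: [-0.7, 5.4, 5.3]
gripper_width: 0.0157
```

Emit:
play_rows --pt "1 -0.013 -0.0017 0 0 0 0" --pt "1 -0.013 -0.0017 0 0 0 0" --pt "1 0 0 0 0 0 0"

```text
clock: 16.0
tool_pos: [0.549, -0.0465, 0.1656]
ee_rot: [-0.289, 0.693, -0.61, 0.254]
force: [10.9, 9.2, -5.1]
gripper_width: 0.0156
```

The shutter is at its stop: 51 mm pulled, and the force rises to 11 N. Only one viewing is left, so I'll check the balls numerically here and save it.

Emit:
play_rows --pt "1 0.01 0.001 0 0 0 0" --pt "1 0 0 0 0 0 0" --pt "1 0 0 0 0 0 0" --pt "1 0 0 0 0 0 0" --pt "1 0 0 0 0 0 0"

```text
clock: 16.5
tool_pos: [0.5491, -0.0465, 0.1656]
ee_rot: [-0.288, 0.693, -0.611, 0.254]
force: [3.1, 5.4, 1.6]
gripper_width: 0.0153
```

```bash
python3 - <<'E'
from fit import *
from station import *
q=H.x[:3]
for n in('scene','side'):
    c=read_camera(n);pickle.dump(c,open(n+'5.pkl','wb'));cb=S({'scene':'scene3','side':'side4'}[n])
    # where do outlet balls / cup floor project?
    for nm,P3 in(('outlet',[0,0,.175]),('cup',[-.003,0,.025])):
        u=proj(c,T(q,P3))[0].astype(int);y,x=u[1],u[0]
        f=lambda k:k['pixels'][y-18:y+18,x-18:x+18].astype(int)
        d=np.abs(f(c)-f(cb)).sum(2);b=lambda k:int(((f(k).min(2)>120)&(np.ptp(f(k),axis=2)<45)).sum())
        print(n,nm,u,'changed px',(d>60).sum(),'whitish before/after',b(cb),b(c))
c=read_camera('wrist');pickle.dump(c,open('wrist5.pkl','wb'))
print({k:proj(c,T(q,v))[0].round() for k,v in(('out',[0,0,.175]),('cup',[-.003,0,.025]))})
E
```

```text
scene outlet [346 297] changed px 471 whitish before/after 402 365
scene cup [342 335] changed px 114 whitish before/after 67 95
side outlet [389 223] changed px 802 whitish before/after 588 431
side cup [382 281] changed px 415 whitish before/after 0 106
{'out': array([329.,  72.]), 'cup': array([327., 206.])}
```

Emit:
play_rows --pt "1 0.05 0.0063 0 0 0 0" --pt "1 0.05 0.0063 0 0 0 0" --pt "1 0.05 0.0063 0 0 0 0" --pt "1 0.05 0.0063 0 0 0 0" --pt "1 0.05 0.0063 0 0 0 0" --pt "1 0.05 0.0063 0 0 0 0" --pt "1 0.05 0.0063 0 0 0 0" --pt "1 0.04 0.005 0 0 0 0"

```text
clock: 17.45
tool_pos: [0.6075, -0.04, 0.1655]
ee_rot: [-0.287, 0.692, -0.611, 0.254]
force: [-3.0, 2.3, 4.1]
gripper_width: 0.0155
```

Emit:
play_rows --pt "1 0.01 0.0012 0 0 0 0" --pt "1 0.01 0.0012 0 0 0 0" --pt "1 0 0 0 0 0 0"

```text
clock: 17.75
tool_pos: [0.6088, -0.0399, 0.1655]
ee_rot: [-0.286, 0.692, -0.612, 0.253]
force: [-9.9, 0.2, 11.3]
gripper_width: 0.0157
```

The stop was reached after 60 mm of travel, so the shutter is closed. I'll release and withdraw along the tool axis.

Emit:
play_rows --pt "1 -0.006 0 0 0 0 0" --pt "0.2 0 0 0 0 0 0" --pt "-0.4 0 0 0 0 0 0" --pt "-1 0 0 0 0 0 0" --pt "-1 0 0 0 0 0 0" --pt "-1 0 0 0 0 0 0" --pt "-1 0 0 0 0 0 0"

```text
clock: 18.45
tool_pos: [0.61, -0.0397, 0.1649]
ee_rot: [-0.287, 0.693, -0.611, 0.254]
force: [-0.0, -0.5, 0.6]
gripper_width: 0.0852
```

Emit:
play_rows --pt "-1 -0.047 -0.006 0.047 0 0 0" --pt "-1 -0.07 -0.009 0.07 0 0 0" --pt "-1 -0.07 -0.009 0.07 0 0 0" --pt "-1 -0.07 -0.009 0.07 0 0 0" --pt "-1 -0.07 -0.009 0.07 0 0 0" --pt "-1 -0.07 -0.009 0.07 0 0 0" --pt "-1 -0.07 -0.009 0.07 0 0 0" --pt "-1 0 0 0 0 0 0"

```text
clock: 19.25
tool_pos: [0.5389, -0.0486, 0.2365]
ee_rot: [-0.287, 0.692, -0.611, 0.255]
force: [0.0, -0.8, 0.0]
gripper_width: 0.0853
```

```bash
python3 - <<'E'
from fit import *
from station import *
o=get_obs();print(o['clock'],o['tool_pos'],o['force'],o['qpos'].round(2))
cs={n:read_camera(n) for n in('scene','side','wrist')}
def z(c,x0,y0,w,h,W,Hh): return cv2.resize(c['pixels'][y0:y0+h,x0:x0+w,::-1],(W,Hh),interpolation=cv2.INTER_CUBIC)
top=np.hstack([z(cs['side'],325,200,100,75,400,300),z(cs['scene'],285,240,120,90,400,300)])
bot=np.hstack([z(cs['wrist'],200,40,240,180,400,300),z(S('side5'),325,200,100,75,400,300)])
cv2.imwrite('pics/final.png',np.vstack([top,bot]))
c=cs['side'];im=c['pixels'].astype(int);m=((im[:,:,0]>150)&(im[:,:,1]<50)&(im[:,:,2]<50))[230:290,325:365];ys,xs=np.nonzero(m);print('red',xs.mean()+325,ys.mean()+230,xs.min()+325,xs.max()+325)
E
```

```text
19.25 [ 0.53888925 -0.0485522   0.23650095] [ 0.01833918 -0.81905759  0.0387727 ] [-0.55  0.32  2.2   1.67  0.46 -0.63]
red 351.9248554913295 254.45664739884393 343 357
```

View pics/final.png

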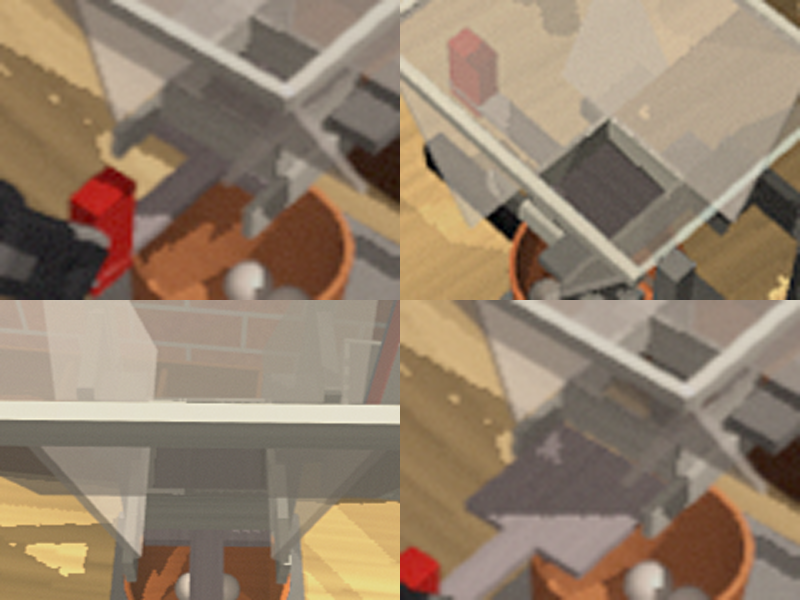

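The last composite shows the outlet floor empty (scene panel, about (610,180)) with the shutter closed, white balls inside the cup, and the gripper withdrawn. I'll hand it in.

```bash
python3 -c "
from station import *
print(close_job())"
```

```text
the job is handed in; nothing more can be done
None
```

The cup is standing on the green pad with the balls in it, the shutter is closed, and I handed the job in at about 19 s of the 64 s allowed. No verdict was reported.

I gripped the cup by its handle, then regripped 13 mm further out at a steeper tilt so the gripper would clear the tab. I placed the cup, pulled the shutter to its open stop, pushed it back to its closed stop, let go and withdrew.

**What the last checks showed:**
- **Shutter:** it moved 51 mm to the open stop and 60 mm back to the closed stop. The measured force rose to about 11 N opening and 15 N closing.
- **Balls:** the hopper outlet looks empty and white balls are visible inside the cup. Only about two can be seen, because the shutter parts hide the rest, so I did not count all four one by one.
- **Cup:** it stood upright on the pad when I placed it, and it is in the same place in the final picture, though its foot is not in view there.
- **Robot:** the fingers are open and clear, with the tool force near zero.
- **Jar:** the arm did not go near it, but I did not measure its position again.

**One thing went wrong on the way:** my first approach to the cup drove joint 6 to its limit. It read −2.855 against a stated −2.85. I backed out and replanned, and no fault was reported.

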